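Open the bench guard and park its gate on the hold-open catch

ROBOT

A 7-joint arm with a two-finger parallel gripper is mounted at the origin on a cart in front of the work surface, level with it; the furniture and walls round the work are solid. World frame = base frame: x ahead of the robot, y to its left, z up, the work surface at z = 0. Lengths are in m, angles in degrees, forces in N, time in s.
With the tool pointing down it reaches from about 0.35 to 0.9 m from the base axis. Payload 8.1 kg.
Tool frame: the origin (TCP) lies midway between the tips of the shut fingers; the grasp point (between the pads) lies 19 mm behind it (r.grip_point_offset is the distance from the TCP to the grasp point, in m); z points along the fingers, y is the line along which they close (so a half turn about z gives the same grasp; the last joint's range is limited). The gripper opens to 92 mm and grips with 3 to 60 N. Pads are 19 mm wide; open, the fingers measure 130 mm over their backs; the gripper's body (75 mm by 190 mm) begins 47 mm behind the grasp point.
Start: joints at [-70.336, 24.895, 1.432, 90.138, -0.665, 64.973, -4.303], TCP at [0.27, 0.564, 0.227] pointing down, gripper open.
Joint ranges: [-149.89, 149.89], [-25.12, 119.58], [-72.63, 75.52], [4.76, 147.25], [-75.54, 255.54], [6.69, 114.76], [-157.13, 157.13]. Speed limits (degrees/s): [127.2, 127.2, 172.46, 172.46, 180, 180, 180].

INTERFACE

Orientations are given as a 3x3 rotation matrix whose columns are the frame's x, y, z axes.
In Python, from rig import r gives the robot as it stands.
- The arm moves only by the shell command python3 -m creep 'ROWS' [FORCE]. ROWS is text: rows parted by semicolons, each of 5 numbers parted by spaces: the shift along the tool's x, y, z in m, then the turn about the tool's z in rad, then the gripper command: -1 is fully open, 1 is shut, values between are in proportion. A call has 1 to 20 rows; each row is the pose to reach, as a shift and turn from the pose commanded when the call began, along the tool's axes at that moment; what a row does not reach only later rows make up. A row lasts 1/10 s, in which the tool goes at most 50 mm and 8.59 degrees, less where a joint would pass 70% of its speed; a pose out of reach is approached as far as the arm can. A call with a gripper value outside its range is refused whole. The fingers move at their own pace and stop on an object; FORCE is the grip in N (left out, the last holds). Time passes only in rows, so rows that repeat a pose let the fingers close. It gives the time, the measured TCP pose, the force, the opening and the grip force at its end, in the units of the state.
- r.observe(): the state, without advancing time (a new reading comes with each control period).
- r.grab_frame(name): name is "scene" or "top"; returns a dict with "img" (400x640x3 uint8, red, green, blue), "fov_y" (degrees; the focal length in pixels is half the picture's height over the tangent of half this angle, whatever the lens; pixels are square), "cx", "cy" (the principal point, pixels), "extrinsics" (4x4, takes a point from camera to world coordinates). Camera axes: x right, y down, z forward; pixel columns grow to the right and rows downward; lengths in m; the calibration is good to about 2 mm. A picture is of the moment at which its call begins. There is no depth.
- r.job_done(): hands the job in; it is judged then, once.
Trained networks look in a picture, given as the dict that the camera call returned (one of the last four; its "shot" number tells which), for a name from the list of things; names that differ only in an ending like _2 or _b are one class to them, and where a whole thing is asked for, a point or a joint stands for the part that bears it (a point fixed in the world has none). Each returns a list of dicts, best first, with "conf" (0 to 1); they miss things now and then, are a little off and sometimes report something else, mostly with a low value. They report only what shows in the picture. A call takes as long as a camera call.
- r.find_in(picture, target): "xyz" ([x, y, z] in m, in the coordinates of the camera as it stood for that picture, good to about 4 mm: the middle of the surface that is visible of it).
The state is a dict: "clock": time; "q": joint angles; "qvel": joint speeds; "joint_torque": joint torques, N m; "eef_pos": TCP position; "orientation": TCP orientation; "wrist_force": force on the tool from outside, world axes, zero at the start; "torque": the same for the moment, N m; "opening": opening from 0.0 (shut) to 1.0 (fully open); "grip_force": force on a finger pad.
Only numpy, scipy, OpenCV 4.12 (cv2) and the standard library are available. Lean on these libraries where they do the work, as an engineer would, in place of code of your own. Each camera call takes 0.05 s, during which the arm holds its last target. There are 200 camera calls.

TASK

The bending test inside the small clear bench guard has finished and the guard has to stand open for unloading. Press down the gate's thumb lever to lift the latch bar out of its catch, swing the gate open by a quarter turn, and leave it parked there, lever up, with the latch bar dropped fully home into the hold-open catch. Do not disturb the things standing about on the bench.

Things in the scene. Friction and masses are not known exactly. Their poses are not given: they have to be found in the camera images.
- guard: Fixed open-topped bench guard: base plate, 14 mm posts up to 143 mm high, clear screens on three sides, a gate on the fourth; a test bar under a weight inside. Origin on the bench below the gate's hinge axis, z up. The shut gate runs along -y, its outer face to -x, the enclosure behind it to x = 83 mm. A plate tongue runs 150 mm along -x to a lone post: over it the open gate is parked.
- gate_hinge (a point): Point on the gate's vertical hinge axis, 94 mm above the bench (x = y = 0 of guard). A machine 0.31 m high stands 70 mm or more beyond it in world +x: keep a wide gripper body lengthwise along world y.
- thumb_pad (a point): Middle of the lever's pad, top face; moves with it. Steel plate 40 mm wide along the gate, 4 mm thick; its clear top reaches from 18 to 72 mm out from the gate's mid-plane and ends in an upturned lip 9 mm high that a fingertip can pull against. At the start 52 mm out from the mid-plane, 62 mm from the hinge axis along the gate, 94 mm above the bench: (-52, -62, 94) mm in guard.
- thumb_lever (a joint): Thumb lever angle, rad: 0 up (at rest), grows as the pad is pressed down, 0.30 at its stop (pad middle 12 mm down). Pivot pin 40 mm from the pad's middle, 12 mm out from the gate's mid-plane. Pressing takes 1 to 3 N; its tail lifts the latch bar. It springs back up when let go.
- latch_bar (a joint): Latch bar angle, rad: 0 level (down), grows as it is lifted; full press of the lever gives about 0.2, from about 0.1 it clears the catch. Falls back by its own weight. Steel bar 118 x 20 x 6 mm on the gate's inner face, 10 to 16 mm behind the mid-plane, pivoted near the hinge; it ends 127 mm from the hinge axis, past the gate's free edge.
- bar_end (a point): Lower edge of the latch bar 4 mm short of its free end, 98 mm above the bench when the bar is down.
- closed_catch (a point): Where the bar's lower edge lies in the bent-strip steel catch that holds the gate shut, at (13, -123, 98) mm in guard: on the latch post, 12 mm wide inside, its outer retaining wall 10 mm above this point.
- hold_open_catch (a point): Where the bar's lower edge must lie when the gate is parked open, at (-123, -13, 98) mm in guard: a catch on the lone post with a lead-in ramp on the side the bar comes from, a retaining wall, a 12 mm gap and a stop wall 24 mm above this point. The bar rides up the ramp by itself or is held up by the lever, and drops into the gap.
- gate (a joint): Gate angle, rad: 0 shut, grows as it swings outward, clockwise seen from above; 1.57 is a quarter turn, in the hold-open catch (play 1.55 to 1.595, where the stop wall ends the swing). Free hinge with slight friction, stays where left. Framed panel 97 x 118 mm, 10 mm thick, mid-plane through the hinge axis, free edge 105 mm from it, 14 to 132 mm above the bench.
- big_weight: Loose slotted steel weight, 63 mm across, 36 mm high, standing beside the guard. Leave alone. Origin at its underside's middle.
- grey_jar: Loose sample jar with grey contents and pale cap, 54 mm across, 75 mm high, standing to the left of the lone post. Leave alone. Origin at its underside's middle.
- marker: Loose marker pen, 135 mm long. Leave alone.
- watch: Loose black stopwatch, 70 x 58 x 18 mm. Leave alone.
- beaker: Loose clear plastic beaker with a handle, 80 mm across, 100 mm high. Leave alone.

How it is judged:
By the outcome, as a careful person would: the job done as asked, in the order asked, and still so for the second after the job is handed in, with the robot touching nothing.
It also fails if it takes over 42 s, if anything falls off the work surface, if the arm or the gripper's body presses on something with over 40 N, if the wrist force passes 120 N, or if a joint passes its speed limit or range.

## Working session

There is one attempt and no reset: what is moved stays moved. The work goes in short steps, Python scripts to look and compute and a shell command to move; the robot and the scene stay as the last step left them, time stands still between calls to the robot, and variables do not carry over. Pictures are saved under pics/ and viewed, at most 10 in all, crops included, and the job is handed in when it is done.

```bash
mkdir -p pics; cat > h.py <<'E'
from rig import r
import numpy as np, cv2
def w(f,p): return (f["extrinsics"]@np.r_[p,1])[:3]
def find(f,n):
    return [(np.round(w(f,d["xyz"]),4).tolist(),round(d["conf"],2)) for d in r.find_in(f,n)[:2]]
def proj(f,P):
    c=np.linalg.inv(f["extrinsics"])@np.r_[P,1]; F=200/np.tan(np.radians(f["fov_y"]/2))
    return np.round([f["cx"]+F*c[0]/c[2],f["cy"]+F*c[1]/c[2]],1)
E
python3 - <<'E'
from h import *
S=r.grab_frame("scene");T=r.grab_frame("top")
for n,f in(("scene",S),("top",T)):
    cv2.imwrite(f"pics/{n}0.png",f["img"][:,:,::-1]); print(n,f["extrinsics"].round(3).tolist(),f["fov_y"])
    for k in["gate_hinge","thumb_pad","bar_end","closed_catch","hold_open_catch","big_weight","grey_jar","marker","watch","beaker"]: print(k,find(f,k))
o=r.observe();print(o["clock"],o["eef_pos"],o["orientation"],o["opening"])
E
```

```text
scene [[-0.823, 0.462, -0.33, 0.948], [0.568, 0.653, -0.501, 0.826], [-0.016, -0.6, -0.8, 1.249], [0.0, 0.0, 0.0, 1.0]] 44.94210790202642
gate_hinge [([0.4735, 0.0914, 0.0806], 0.73)]
thumb_pad [([0.4472, 0.106, 0.0942], 0.64)]
bar_end []
closed_catch [([0.4726, 0.0902, 0.0824], 0.97)]
hold_open_catch [([0.4724, 0.0903, 0.0836], 0.75)]
big_weight [([0.4715, 0.3697, 0.0133], 0.73)]
grey_jar [([0.5468, 0.2667, 0.0692], 0.57)]
marker [([0.4726, 0.3703, 0.0181], 0.49)]
watch []
beaker [([0.5155, 0.4927, 0.0501], 0.94)]
top [[-0.038, -0.973, 0.228, 0.176], [-0.999, 0.036, -0.015, 0.118], [0.006, -0.228, -0.974, 1.451], [0.0, 0.0, 0.0, 1.0]] 46.70311246764651
gate_hinge [([0.4589, 0.0867, 0.1005], 0.5)]
thumb_pad [([0.4429, 0.1064, 0.0983], 0.79)]
bar_end [([0.4826, 0.0584, 0.0885], 0.5), ([0.4675, 0.0522, 0.1216], 0.43)]
closed_catch [([0.4796, 0.0588, 0.084], 0.56)]
hold_open_catch [([0.4821, 0.0567, 0.085], 0.98)]
big_weight [([0.4613, -0.1086, 0.0391], 0.87), ([0.442, 0.1029, 0.0934], 0.72)]
grey_jar [([0.529, 0.2474, 0.0747], 0.68), ([0.4423, 0.108, 0.0904], 0.19)]
marker [([0.4726, 0.0557, 0.1164], 0.57), ([0.4654, 0.3651, 0.0131], 0.49)]
watch [([0.4337, 0.4265, 0.0141], 0.85)]
beaker [([0.5273, 0.5044, 0.0498], 0.92)]
1.1 [0.26951291 0.56390729 0.22676709] [[-9.02214114e-01  4.31288409e-01  1.71148978e-05]
 [ 4.31288410e-01  9.02214113e-01  3.82123606e-05]
 [ 1.03924586e-06  4.18571881e-05 -9.99999999e-01]] 0.9988733704924478
```

View pics/scene0.png

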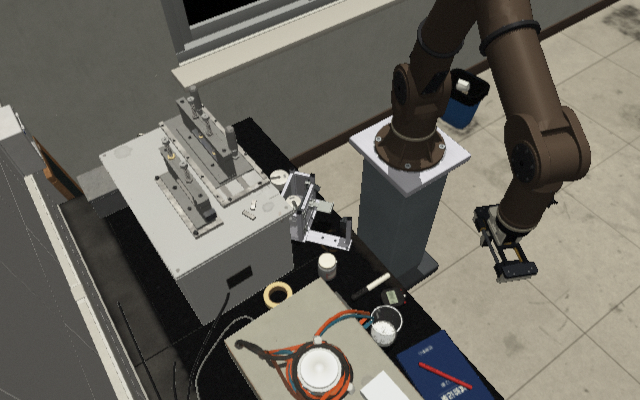

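View pics/top0.png

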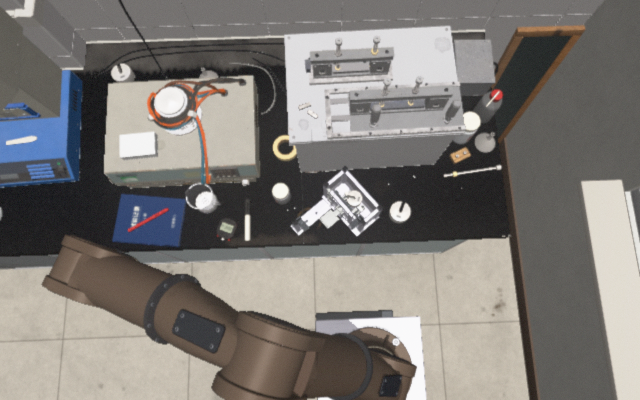

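The top view shows the guard at about (350,203), its tongue running down-left to about (300,228). The jar is at (281,193). I need enlarged crops to get the yaw.

```bash
python3 - <<'E'
import cv2
t=cv2.imread("pics/top0.png")[160:245,280:390]; s=cv2.imread("pics/scene0.png")[160:260,270:370]
cv2.imwrite("pics/tc.png",cv2.resize(t,None,fx=7,fy=7,interpolation=cv2.INTER_CUBIC))
cv2.imwrite("pics/sc.png",cv2.resize(s,None,fx=6,fy=6,interpolation=cv2.INTER_CUBIC))
E
```

```text
(no output)
```

View pics/tc.png

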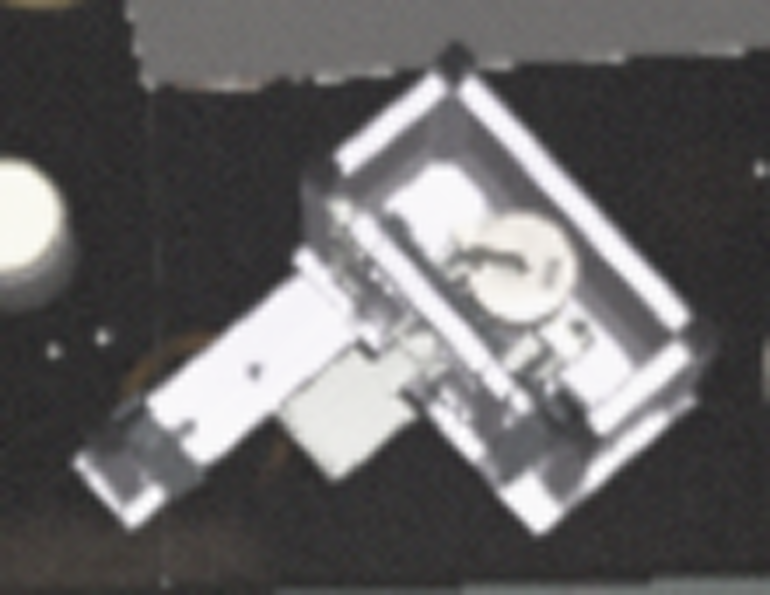

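View pics/sc.png

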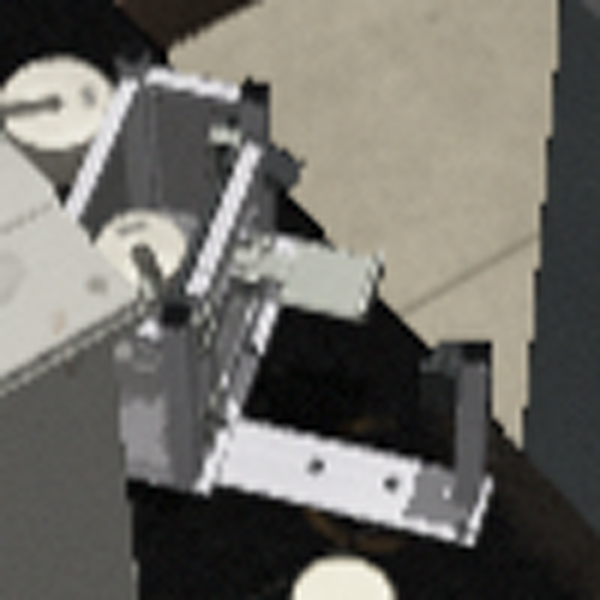

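The crops show the gate rail, the pad's outer corners and the lone post clearly. I'll fit the guard pose (x, y, yaw) to those pixels.

```bash
cat > fit.py <<'E'
from h import *
from scipy.optimize import least_squares
S=r.grab_frame("scene");T=r.grab_frame("top")
t=lambda a,b:np.array([a/7-.5+280+.07,b/7-.5+160+.07]); s=lambda a,b:np.array([a/6-.5+270+.08,b/6-.5+160+.08])
O=[(T,(0,-8,132),t(348,206)),(T,(0,-105,132),t(518,402)),(T,(-73,-42,101),t(280,405)),(T,(-73,-82,101),t(335,480)),
(S,(0,-8,132),s(195,293)),(S,(0,-105,132),s(252,150)),(S,(-73,-42,99),s(362,318)),(S,(-73,-82,103),s(380,258)),
(T,(83,0,143),t(455,60)) ]
O=O[:8]
def W(p,g):
    c,n=np.cos(p[2]),np.sin(p[2]);g=np.array(g)/1000
    return np.array([p[0]+c*g[0]-n*g[1],p[1]+n*g[0]+c*g[1],g[2]])
if __name__=="__main__":
    res=lambda p:np.concatenate([proj(f,W(p,g))-u for f,g,u in O])
    def pr(f,P):
        c=np.linalg.inv(f["extrinsics"])@np.r_[P,1]; F=200/np.tan(np.radians(f["fov_y"]/2)); return np.array([f["cx"]+F*c[0]/c[2],f["cy"]+F*c[1]/c[2]])
    res=lambda p:np.concatenate([pr(f,W(p,g))-u for f,g,u in O])
    q=least_squares(res,[.48,.13,-.85],loss="soft_l1");p=q.x
    print(p.round(4).tolist(),np.degrees(p[2]),"\n",res(p).reshape(-1,2).round(1))
    for g in[(-52,-62,94),(-123,-13,98),(13,-123,98),(-150,0,0)]:print(g,W(p,g).round(4))
    im=T["img"][:,:,::-1].copy()
    np.save("p.npy",p)
E
python3 fit.py
```

```text
[0.5246, 0.1069, -0.8945] -51.25268509107331 
 [[ 0.6  1.3]
 [-1.8 -2.3]
 [-0.8 -0.6]
 [ 0.2 -1.2]
 [ 0.2  0.2]
 [ 0.4 -0.8]
 [-0.2 -0.7]
 [ 0.4 -1.8]]
(-52, -62, 94) [0.4437 0.1087 0.094 ]
(-123, -13, 98) [0.4375 0.1947 0.098 ]
(13, -123, 98) [0.4368 0.0198 0.098 ]
(-150, 0, 0) [0.4307 0.2239 0.    ]
```

```bash
python3 -m creep '-0.03 -0.028 0 -0.04 1; -0.06 -0.056 0 -0.08 1; -0.09 -0.084 0 -0.12 1; -0.12 -0.112 0 -0.16 1; -0.15 -0.14 0 -0.2 1; -0.18 -0.17 0 -0.24 1; -0.21 -0.2 0 -0.28 1; -0.24 -0.228 0 -0.32 1; -0.27 -0.256 0 -0.36 1; -0.3 -0.284 0 -0.4 1; -0.33 -0.312 0 -0.43 1; -0.35 -0.333 0.01 -0.446 1; -0.353 -0.336 0.04 -0.446 1; -0.353 -0.336 0.07 -0.446 1; -0.353 -0.336 0.08 -0.446 1; -0.353 -0.336 0.08 -0.446 1' 10
python3 - <<'E'
from h import *
o=r.observe();print(o["eef_pos"],o["orientation"].round(3).tolist() if hasattr(o["orientation"],"round") else o["orientation"],o["wrist_force"])
ims=[]
for n,(x,y,wd,h) in{"scene":(260,150,120,100),"top":(270,150,120,100)}.items():
    f=r.grab_frame(n);ims.append(cv2.resize(f["img"][y:y+h,x:x+wd,::-1],(400,333),interpolation=cv2.INTER_CUBIC));print(find(f,"thumb_pad"))
cv2.imwrite("pics/a.png",np.hstack(ims))
E
```

```text
clock: 2.8
eef_pos: [0.4423, 0.1084, 0.1459]
orientation: [[-1.0, -0.0, -0.002], [-0.0, 1.0, -0.001], [0.002, -0.001, -1.0]]
wrist_force: [-0.4, -0.2, 0.2]
opening: 0.005
grip_force: 0.0
[0.4422773  0.10839172 0.14592123] [[-1.0, -0.0, -0.002], [-0.0, 1.0, -0.001], [0.002, -0.001, -1.0]] [-0.44066052 -0.22331175  0.16485052]
[([0.4467, 0.1022, 0.0921], 0.52)]
[]
```

View pics/a.png

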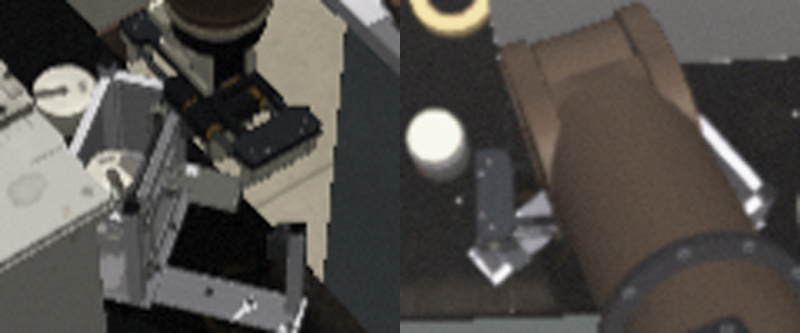

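The pad is still visible under the gripper, and the gripper is clear of the guard. Next I descend and press.

```bash
python3 -m creep '-0.001 0 0.02 0 1; -0.001 0 0.035 0 1; -0.001 0 0.044 0 1; -0.001 0 0.048 0 1; -0.001 0 0.048 0 1'; python3 -m creep '0 0 0.003 0 1; 0 0 0.006 0 1; 0 0 0.009 0 1; 0 0 0.012 0 1;0 0 0.012 0 1; 0 0 0.012 0 1'
```

```text
clock: 3.5
eef_pos: [0.4442, 0.1087, 0.0989]
orientation: [[-1.0, -0.0, 0.0], [-0.0, 1.0, 0.0], [-0.0, 0.0, -1.0]]
wrist_force: [-0.0, -0.1, -0.3]
opening: 0.008
grip_force: 0.0
clock: 4.1
eef_pos: [0.4443, 0.1086, 0.0867]
orientation: [[-1.0, -0.0, 0.0], [-0.0, 1.0, 0.0], [-0.0, 0.0, -1.0]]
wrist_force: [1.4, 0.9, 1.4]
opening: 0.006
grip_force: 0.6
```

```bash
python3 -m creep '0 0 0.002 0 1; 0 0.003 0.002 0 1; -0.0005 0.007 0.002 0 1; -0.001 0.0105 0.002 0 1; -0.0015 0.0139 0.002 0 1; -0.0023 0.0173 0.002 0 1; -0.003 0.0207 0.002 0 1; -0.0042 0.024 0.002 0 1; -0.0054 0.0274 0.002 0 1; -0.0068 0.0306 0.002 0 1; -0.0082 0.0338 0.002 0 1; -0.0116 0.04 0.002 0 1; -0.0116 0.04 0.002 0 1'
python3 - <<'E'
from h import *
ims=[]
for n,(x,y,wd,h) in{"scene":(260,150,120,100),"top":(270,150,120,100)}.items():
    f=r.grab_frame(n);ims.append(cv2.resize(f["img"][y:y+h,x:x+wd,::-1],(400,333),interpolation=cv2.INTER_CUBIC));print(find(f,"thumb_pad"))
cv2.imwrite("pics/b.png",np.hstack(ims))
E
```

```text
clock: 5.4
eef_pos: [0.4564, 0.1498, 0.0848]
orientation: [[-1.0, -0.001, 0.001], [-0.001, 1.0, 0.001], [-0.001, 0.001, -1.0]]
wrist_force: [-0.6, 0.4, 1.9]
opening: 0.004
grip_force: 0.6
[]
[([0.5297, 0.2535, 0.0728], 0.47)]
```

View pics/b.png

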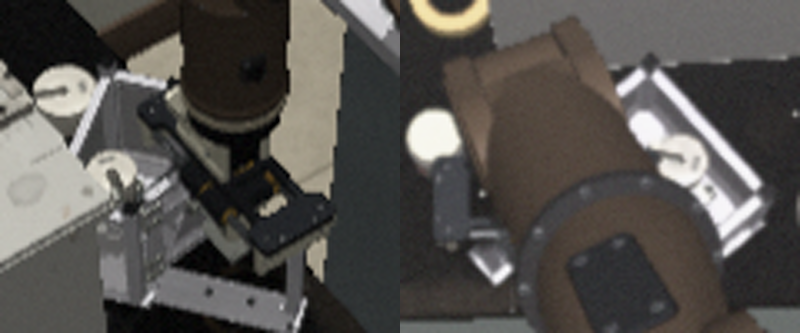

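The gate has opened about 30° with the lever held down, and nothing else has moved. I continue along the arc.

```bash
python3 -m creep '-0.002 0.003 0 0 1; -0.0039 0.0058 0 0 1; -0.006 0.0086 0 0 1; -0.0083 0.0113 0 0 1; -0.0131 0.0164 0 0 1; -0.0184 0.021 0 0 1; -0.024 0.0251 0 0 1; -0.03 0.0288 0 0 1; -0.0363 0.0319 0 0 1; -0.0428 0.0344 0 0 1; -0.0495 0.0364 0 0 1; -0.0564 0.0378 0 0 1; -0.0564 0.0378 0 0 1'
cat > v.py <<'E'
from h import *
import sys
ims=[]
for n,(x,y,wd,h) in{"scene":(260,150,120,100),"top":(270,150,120,100)}.items():
    f=r.grab_frame(n);ims.append(cv2.resize(f["img"][y:y+h,x:x+wd,::-1],(400,333),interpolation=cv2.INTER_CUBIC));print(find(f,"thumb_pad"),find(f,"bar_end"))
cv2.imwrite(f"pics/{sys.argv[1]}.png",np.hstack(ims))
E
python3 v.py c
```

```text
clock: 6.9
eef_pos: [0.5135, 0.1864, 0.0848]
orientation: [[-1.0, 0.0, 0.001], [0.0, 1.0, 0.0], [-0.001, 0.0, -1.0]]
wrist_force: [-0.1, 0.1, 0.9]
opening: 0.004
grip_force: 0.6
[] [([0.4243, 0.1587, 0.1259], 0.61), ([0.4948, 0.1045, 0.0836], 0.39)]
[] [([0.4618, -0.1075, 0.0365], 0.65), ([0.4321, 0.4272, 0.0144], 0.57)]
```

View pics/c.png

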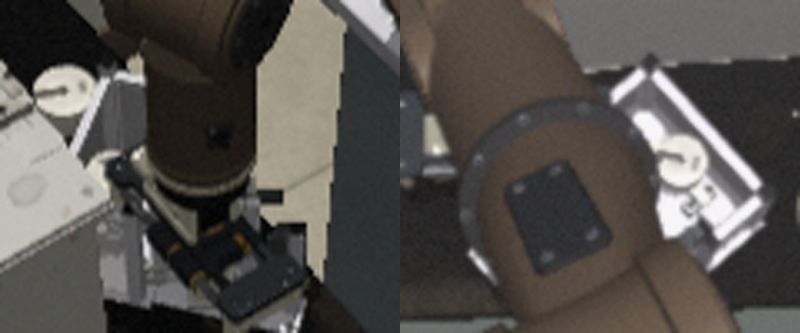

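The gate is around 70° and trails the tip by about 10°. I carry on towards the stop, watching the forces.

```bash
python3 -m creep '-0.003 0.001 0 0 1; -0.006 0.002 0 0 1; -0.009 0.003 0 0 1; -0.012 0.0035 0 0 1; -0.015 0.004 0 0 1; -0.018 0.0045 0 0 1; -0.018 0.0045 0 0 1'; python3 -m creep '-0.002 0.0005 0 0 1; -0.004 0.001 0 0 1; -0.006 0.001 0 0 1; -0.006 0.001 0 0 1; -0.006 0.001 0 0 1'; python3 v.py d
```

```text
clock: 7.9
eef_pos: [0.5306, 0.1908, 0.0847]
orientation: [[-1.0, 0.0, 0.0], [0.0, 1.0, 0.0], [-0.0, 0.0, -1.0]]
wrist_force: [-0.4, -3.4, 1.7]
opening: 0.005
grip_force: 1.4
clock: 8.4
eef_pos: [0.5359, 0.1913, 0.0846]
orientation: [[-1.0, 0.0, -0.001], [0.0, 1.0, -0.001], [0.001, -0.001, -1.0]]
wrist_force: [-0.8, -5.6, 1.4]
opening: 0.005
grip_force: 2.2
[] []
[] []
```

View pics/d.png

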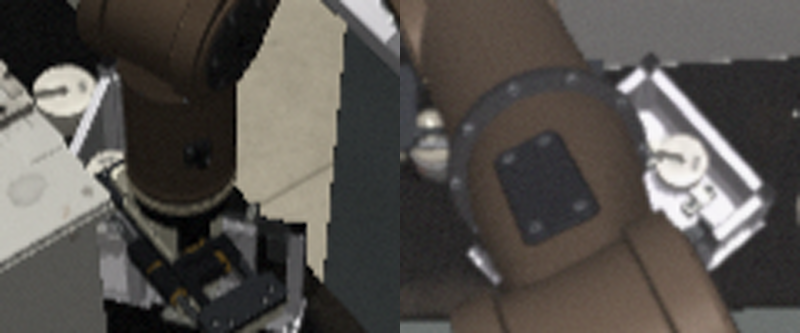

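```bash
python3 -m creep '-0.001 0.001 0 0 1; -0.002 0.002 0 0 1; -0.002 0.002 0 0 1; -0.002 0.002 0 0 1'; python3 - <<'E'
from h import *
o=r.observe();print(o["torque"],o["eef_pos"])
p=np.load("p.npy");f=r.grab_frame("scene")
def W(x,y,z):
    c,n=np.cos(p[2]),np.sin(p[2]); return np.array([p[0]+c*x-n*y,p[1]+n*x+c*y,z])
im=cv2.resize(f["img"][170:240,270:350,::-1],None,fx=8,fy=8,interpolation=cv2.INTER_CUBIC)
for a in(60,75,90):
    t=np.radians(a)
    for d in(8,105):
        x,y=-d/1000*np.sin(t),-d/1000*np.cos(t)
        u=(proj(f,W(x,y,.132))-[270,170]+.5)*8; print(a,d,u); cv2.circle(im,tuple(u.astype(int).tolist()),3,{60:(0,0,255),75:(0,255,255),90:(0,255,0)}[a],-1)
cv2.imwrite("pics/e.png",im)
E
```

```text
clock: 9.1
eef_pos: [0.5383, 0.1949, 0.0849]
orientation: [[-1.0, -0.001, 0.001], [-0.001, 1.0, 0.001], [-0.001, 0.001, -1.0]]
wrist_force: [0.1, -1.0, 1.3]
opening: 0.006
grip_force: 0.6
[-0.10669263  0.13017268 -0.00114958] [0.53829672 0.19493523 0.08493313]
60 8 [276.8 325.6]
60 105 [537.6 273.6]
75 8 [277.6 330.4]
75 105 [547.2 333.6]
90 8 [276.8 334.4]
90 105 [536.8 395.2]
```

View pics/e.png

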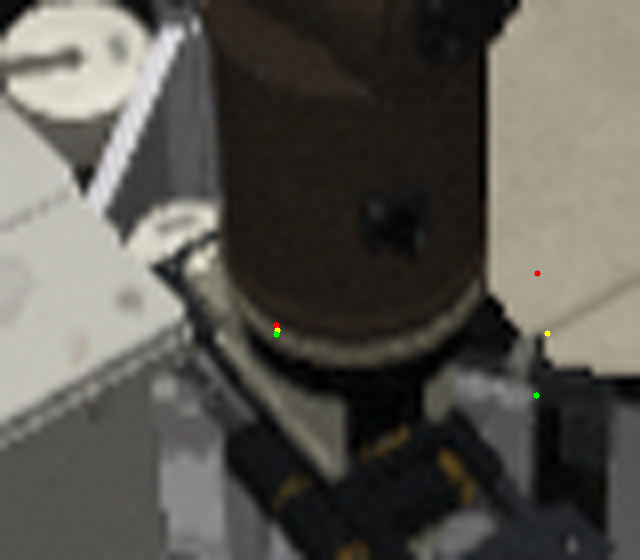

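The gate's free edge shows at about (530,380) in the crop, so it is near 85–88°. The force dropped, so it isn't against the stop yet, and I push a little further.

```bash
python3 -m creep '-0.0015 0.001 0 0 1; -0.003 0.002 0 0 1; -0.003 0.002 0 0 1; -0.003 0.002 0 0 1';python3 -m creep '-0.0015 0.0015 0 0 1; -0.003 0.003 0 0 1; -0.003 0.003 0 0 1'
```

```text
clock: 9.55
eef_pos: [0.5414, 0.1963, 0.0848]
orientation: [[-1.0, -0.0, 0.001], [-0.0, 1.0, 0.001], [-0.001, 0.001, -1.0]]
wrist_force: [-0.2, 0.8, 0.8]
opening: 0.002
grip_force: 0.7
clock: 9.85
eef_pos: [0.5444, 0.199, 0.0847]
orientation: [[-1.0, -0.0, 0.0], [-0.0, 1.0, 0.0], [-0.0, 0.0, -1.0]]
wrist_force: [-0.9, -0.1, 1.9]
opening: 0.007
grip_force: 0.8
```

The tip has gone about as far as the gate geometry allows. I lift off, move aside and look at the gate's true angle.

```bash
python3 -m creep '0 0 -0.004 0 1; 0 0 -0.008 0 1; 0 0 -0.014 0 1; 0 0 -0.04 0 1; 0 0 -0.08 0 1; 0.04 0.02 -0.1 0 1; 0.08 0.05 -0.1 0 1; 0.12 0.08 -0.1 0 1; 0.15 0.12 -0.1 0 1; 0.18 0.16 -0.1 0 1; 0.2 0.2 -0.1 0 1;0.2 0.23 -0.1 0 1; 0.2 0.23 -0.1 0 1'
python3 - <<'E'
from h import *
ims=[];p=np.load("p.npy")
def W(x,y,z):
    c,n=np.cos(p[2]),np.sin(p[2]); return np.array([p[0]+c*x-n*y,p[1]+n*x+c*y,z])
for n,(x,y,wd,h) in{"scene":(290,170,70,85),"top":(285,175,70,85)}.items():
    f=r.grab_frame(n);im=cv2.resize(f["img"][y:y+h,x:x+wd,::-1],None,fx=5.7,fy=5.7,interpolation=cv2.INTER_CUBIC)
    for k in("thumb_pad","bar_end","gate","grey_jar"):print(n,k,find(f,k))
    for a,c in((75,(0,0,255)),(90,(0,255,0))):
        t=np.radians(a)
        for d in(8,105):
            u=(proj(f,W(-d/1000*np.sin(t),-d/1000*np.cos(t),.132))-[x,y]+.5)*5.7; cv2.circle(im,tuple(u.astype(int).tolist()),2,c,-1)
        q=np.array([[np.cos(t),np.sin(t)],[-np.sin(t),np.cos(t)]])@[-.052,-.062]; print(a,"pad",W(*q,.094).round(3))
    ims.append(im)
cv2.imwrite("pics/f.png",np.hstack(ims)); np.save("f.npy",ims[0])
E
```

```text
clock: 11.15
eef_pos: [0.3421, 0.4335, 0.1852]
orientation: [[-1.0, -0.006, 0.0], [-0.006, 1.0, 0.003], [-0.0, 0.003, -1.0]]
wrist_force: [0.1, -0.0, -0.6]
opening: 0.005
grip_force: 0.0
scene thumb_pad [([0.5249, 0.184, 0.0914], 0.82)]
scene bar_end []
scene gate [([0.5037, 0.1728, 0.0891], 0.62)]
scene grey_jar [([0.5503, 0.2653, 0.0707], 0.83), ([0.4759, 0.1163, 0.0789], 0.29)]
75 pad [0.505 0.186 0.094]
90 pad [0.526 0.188 0.094]
top thumb_pad [([0.523, 0.1867, 0.0953], 0.62), ([0.4394, 0.4278, 0.0187], 0.51)]
top bar_end [([0.4629, 0.1475, 0.1206], 0.49)]
top gate [([0.4958, 0.1674, 0.0999], 0.63)]
top grey_jar [([0.5297, 0.2509, 0.0763], 0.55), ([0.4979, 0.171, 0.1008], 0.45)]
75 pad [0.505 0.186 0.094]
90 pad [0.526 0.188 0.094]
```

View pics/f.png

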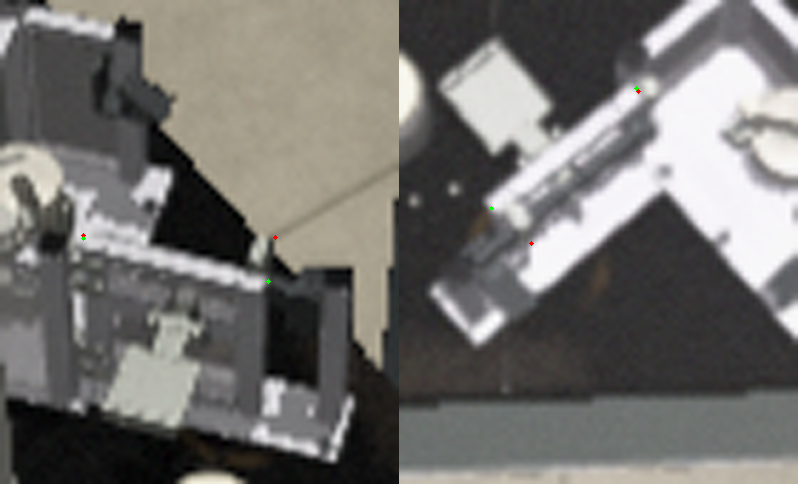

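The gate matches the 90° overlay, with its edge at (268,281) in the scene crop. Something pale pokes up behind the rail at (262,248), so I check where the bar end should show if it is down or raised.

```bash
python3 - <<'E'
from h import *
p=np.load("p.npy")
def W(x,y,z):
    c,n=np.cos(p[2]),np.sin(p[2]); return np.array([p[0]+c*x-n*y,p[1]+n*x+c*y,z])
for n,(x,y) in{"scene":(290,170),"top":(285,175)}.items():
    f=r.grab_frame(n)
    for a in(86,90):
      t=np.radians(a)
      for l in(0,.1,.2):
        out=[]
        for off in(10,16):
          for d,z in((127,98),(127,118),(100,118)):
            zz=z+(d-15)*l; q=np.array([[np.cos(t),np.sin(t)],[-np.sin(t),np.cos(t)]])@[off/1000,-d/1000]
            out.append(((proj(f,W(*q,zz/1000))-[x,y]+.5)*5.7).round().astype(int).tolist())
        print(n,a,l,out)
    for nm,g in dict(seat=(-123,-13,98),stopwall=(-123,-7,122),retain=(-123,-19,108)).items(): print(nm,((proj(f,W(*np.array(g)/1000))-[x,y]+.5)*5.7).round())
    if n=="scene": print(f["img"][208:226,330:352].mean(2).astype(int))
E
```

```text
scene 86 0 [[317, 301], [318, 278], [266, 269], [319, 291], [320, 268], [268, 259]]
scene 86 0.1 [[317, 288], [319, 265], [266, 259], [320, 279], [321, 255], [268, 250]]
scene 86 0.2 [[318, 275], [319, 251], [266, 249], [320, 266], [321, 242], [268, 239]]
scene 90 0 [[314, 315], [315, 292], [264, 280], [317, 306], [319, 283], [267, 271]]
scene 90 0.1 [[315, 302], [316, 279], [264, 270], [318, 293], [319, 270], [267, 261]]
scene 90 0.2 [[316, 289], [317, 266], [264, 260], [319, 280], [320, 256], [267, 251]]
seat [308. 308.]
stopwall [307. 290.]
retain [312. 288.]
[[ 16  13   8 150 153 155 156 156 156 161 156 148 138 134 140 153 156 159
  158 158 154 157]
 [ 15  13  13 113 153 158 157 157 154 151 140 137 137 149 160 161 158 158
  161 159 157 159]
 [  9  13  11  12 116 153 154 147 140 133 131 144 157 159 162 158 159 158
  164 162 160 159]
 [ 13  12  11  12  31 157 161 118 128 141 155 160 158 160 158 159 162 162
  164 161 159 159]
 [ 17  15  14  15  85 169 178  64 143 158 160 160 158 160 158 160 162 160
  164 160 158 157]
 [ 14  14  15  14 151 175 171  46 152 161 160 162 159 159 156 158 
[... 976 characters left out ...]
83  89  57  16  13  19  26  28  27  28  30  27  61  79
   82  84  85  52]
 [112  89  86  87  84  88  55  17  15   6  28  24  27  25  27  29  58  79
   84  84  84  52]]
top 86 0 [[89, 275], [87, 268], [125, 231], [97, 283], [95, 276], [133, 239]]
top 86 0.1 [[88, 271], [86, 264], [124, 228], [96, 279], [93, 272], [132, 236]]
top 86 0.2 [[87, 267], [84, 259], [123, 225], [95, 275], [92, 268], [131, 233]]
top 90 0 [[77, 263], [74, 256], [115, 222], [84, 272], [82, 265], [122, 231]]
top 90 0.1 [[75, 259], [73, 252], [113, 219], [83, 268], [80, 261], [121, 228]]
top 90 0.2 [[74, 255], [71, 248], [113, 216], [82, 264], [79, 256], [120, 225]]
seat [ 87. 263.]
stopwall [ 76. 245.]
retain [ 93. 268.]
```

The bar end's upper edge is consistent with lying level, but the picture doesn't settle it. I test it mechanically: first with the lever up, pulling gently on the lip towards the stop, then a gentle push in the closing direction.

```bash
python3 -m creep '-0.02 -0.03 0 0 1; -0.04 -0.06 0 0 1; -0.06 -0.09 0 0 1; -0.08 -0.12 0 0 1; -0.1 -0.15 0 0 1; -0.12 -0.18 0 0 1; -0.145 -0.21 0 0 1; -0.17 -0.24 0.01 0 1; -0.18 -0.2515 0.03 0 1; -0.18 -0.2515 0.055 0 1; -0.18 -0.2515 0.075 0 1; -0.18 -0.2515 0.082 0 1; -0.18 -0.2515 0.087 0 1; -0.18 -0.2515 0.087 0 1; -0.18 -0.2515 0.087 0 1'; python3 -m creep '-0.002 0.0015 0 0 1; -0.004 0.003 0 0 1; -0.006 0.0045 0 0 1; -0.008 0.006 0 0 1; -0.008 0.006 0 0 1'
```

```text
clock: 13.25
eef_pos: [0.5246, 0.1777, 0.0986]
orientation: [[-1.0, -0.0, 0.001], [-0.0, 1.0, 0.001], [-0.001, 0.001, -1.0]]
wrist_force: [0.5, 0.5, -0.3]
opening: 0.007
grip_force: 0.0
clock: 13.75
eef_pos: [0.5324, 0.1837, 0.0978]
orientation: [[-1.0, -0.0, 0.0], [-0.0, 1.0, 0.0], [-0.0, 0.0, -1.0]]
wrist_force: [-1.4, -0.5, -0.6]
opening: 0.001
grip_force: 0.0
```

```bash
python3 -m creep '-0.0015 0.001 0 0 1; -0.003 0.002 0 0 1; -0.003 0.002 0 0 1'; python3 -m creep '-0.0015 0.001 0 0 1; -0.003 0.002 0 0 1; -0.003 0.002 0 0 1'
```

```text
clock: 14.05
eef_pos: [0.5353, 0.1855, 0.0977]
orientation: [[-1.0, -0.0, 0.0], [-0.0, 1.0, 0.0], [-0.0, 0.0, -1.0]]
wrist_force: [-0.5, -0.1, -0.1]
opening: 0.004
grip_force: 0.0
clock: 14.35
eef_pos: [0.5374, 0.1869, 0.0974]
orientation: [[-1.0, 0.0, -0.002], [0.0, 1.0, -0.001], [0.002, -0.001, -1.0]]
wrist_force: [-2.7, -2.3, 0.2]
opening: 0.003
grip_force: 1.3
```

```bash
python3 -m creep '-0.0015 0.001 0 0 1; -0.0015 0.001 0 0 1; -0.0015 0.001 0 0 1'; python3 -m creep '-0.0015 0.001 0 0 1; -0.0015 0.001 0 0 1;  -0.0015 0.001 0 0 1'
```

```text
clock: 14.65
eef_pos: [0.5379, 0.1872, 0.097]
orientation: [[-1.0, 0.0, -0.004], [0.0, 1.0, -0.002], [0.004, -0.002, -1.0]]
wrist_force: [-5.3, -4.4, 1.4]
opening: 0.005
grip_force: 3.2
clock: 14.95
eef_pos: [0.5382, 0.1873, 0.0967]
orientation: [[-1.0, 0.001, -0.006], [0.001, 1.0, -0.003], [0.006, -0.003, -1.0]]
wrist_force: [-8.6, -6.0, 2.4]
opening: 0.005
grip_force: 5.1
```

It stops hard at about 10 N with the gate near 90°. I back off and run the closing test on the panel's free edge.

```bash
python3 -m creep '0.006 -0.004 0 0 1; 0.011 -0.008 0 0 1; 0.011 -0.008 -0.015 0 1; 0.011 -0.008 -0.03 0 1; 0.02 0 -0.03 0 1; 0.035 0.01 -0.03 0 1; 0.046 0.0175 -0.03 0 1; 0.046 0.0175 -0.022 0 1; 0.046 0.0175 -0.022 0 1'; python3 -m creep '0.003 -0.0025 0 0 1; 0.006 -0.005 0 0 1;0.008 -0.0065 0 0 1; 0.01 -0.008 0 0 1; 0.01 -0.008 0 0 1'
```

```text
clock: 15.85
eef_pos: [0.4944, 0.2068, 0.1185]
orientation: [[-1.0, -0.001, -0.001], [-0.001, 1.0, -0.001], [0.001, -0.001, -1.0]]
wrist_force: [0.1, -0.4, -0.6]
opening: 0.006
grip_force: 0.0
clock: 16.35
eef_pos: [0.485, 0.1984, 0.1198]
orientation: [[-1.0, 0.0, 0.0], [0.0, 1.0, 0.0], [-0.0, 0.0, -1.0]]
wrist_force: [0.5, 0.7, 0.3]
opening: 0.004
grip_force: 0.0
```

```bash
python3 -m creep '0.0015 -0.0012 0 0 1; 0.003 -0.0025 0 0 1; 0.003 -0.0025 0 0 1'; python3 -m creep '0.0015 -0.0012 0 0 1; 0.003 -0.0025 0 0 1; 0.003 -0.0025 0 0 1'; python3 -m creep '0.0015 -0.0012 0 0 1; 0.0015 -0.0012 0 0 1; 0.0015 -0.0012 0 0 1'
```

```text
clock: 16.65
eef_pos: [0.4819, 0.1962, 0.1198]
orientation: [[-1.0, -0.0, -0.0], [-0.0, 1.0, -0.0], [0.0, -0.0, -1.0]]
wrist_force: [0.3, -0.4, 0.5]
opening: 0.008
grip_force: 0.0
clock: 16.95
eef_pos: [0.4792, 0.1939, 0.1198]
orientation: [[-1.0, -0.0, 0.0], [-0.0, 1.0, 0.0], [-0.0, 0.0, -1.0]]
wrist_force: [0.2, 0.7, -0.4]
opening: 0.003
grip_force: 0.4
clock: 17.25
eef_pos: [0.4784, 0.1933, 0.1201]
orientation: [[-1.0, -0.0, 0.002], [-0.0, 1.0, 0.001], [-0.002, 0.001, -1.0]]
wrist_force: [3.5, 2.5, -0.1]
opening: 0.009
grip_force: 2.1
```

The gate resists in both directions at 90°, so the bar is home in the catch. I withdraw.

```bash
python3 -m creep '-0.004 0.003 0 0 1; -0.01 0.008 0 0 1; -0.015 0.012 0 0 1; -0.015 0.012 -0.03 0 1; -0.015 0.012 -0.07 0 1; 0.02 0.06 -0.08 0 1; 0.06 0.1 -0.08 0 1; 0.1 0.14 -0.08 0 1; 0.12 0.18 -0.08 0 1; 0.13 0.22 -0.08 0 1; 0.13 0.24 -0.08 0 1; 0.13 0.24 -0.08 0 1'
python3 - <<'E'
from h import *
a=np.load("f.npy").astype(int);f=r.grab_frame("scene")
b=cv2.resize(f["img"][170:255,290:360,::-1],None,fx=5.7,fy=5.7,interpolation=cv2.INTER_CUBIC).astype(int)
d=cv2.resize(abs(a-b).mean(2).astype(np.float32),(70,85),interpolation=cv2.INTER_AREA);ys,xs=np.where(d>25);print(len(xs),list(zip(xs+290,ys+170))[:30])
print(f["img"][208:226,330:352].mean(2).astype(int)[8:14])
for n in("scene","top"):
    f=r.grab_frame(n)
    for k in("thumb_pad","bar_end","grey_jar","big_weight","watch","beaker"):print(n,k,find(f,k)[:1])
E
```

```text
clock: 18.45
eef_pos: [0.3452, 0.4372, 0.1993]
orientation: [[-1.0, -0.006, -0.001], [-0.006, 1.0, 0.001], [0.001, 0.001, -1.0]]
wrist_force: [-0.5, 0.6, -0.1]
opening: 0.008
grip_force: 0.0
243 [(np.int64(304), np.int64(211)), (np.int64(334), np.int64(211)), (np.int64(338), np.int64(211)), (np.int64(316), np.int64(212)), (np.int64(317), np.int64(212)), (np.int64(318), np.int64(212)), (np.int64(334), np.int64(212)), (np.int64(305), np.int64(213)), (np.int64(316), np.int64(213)), (np.int64(317), np.int64(213)), (np.int64(318), np.int64(213)), (np.int64(319), np.int64(213)), (np.int64(320), np.int64(213)), (np.int64(321), np.int64(213)), (np.int64(322), np.int64(213)), (np.int64(323), np.int64(213)), (np.int64(334), np.int64(213)), (np.int64(308), np.int64(214)), (np.int64(309), np.int64(214)), (np.int64(310), np.int64(214)), (np.int64(313), np.int64(214)), (np.int64(319), np.int64(214)), (np.int64(320), np.int64(214)), (np.int64(321), np.int64(214)), (np.int64(322), np.int64(214)), (np.int64(323), np.int64(214)), (np.int64(324), np.int64(214)), (np.int64(325), np.int64(214)), (np.int6
[... 398 characters left out ...]
49  51  34
   22  24  20  36]
 [ 78  60  83  82  84  73  77  44  29  32  55  53  48  43  47  47  61  56
   46  48  68  35]
 [ 80  61  81  82  85  85  76  39  30  25  64  63  60  54  53  56  56  76
   77  82 101  61]]
scene thumb_pad []
scene bar_end []
scene grey_jar [([0.548, 0.2663, 0.0731], 0.72)]
scene big_weight [([0.4765, -0.1074, 0.037], 0.83)]
scene watch [([0.4386, 0.4332, 0.0179], 0.72)]
scene beaker [([0.5184, 0.4891, 0.0526], 0.95)]
top thumb_pad [([0.5284, 0.5073, 0.0527], 0.65)]
top bar_end []
top grey_jar [([0.5193, 0.1843, 0.0932], 0.71)]
top big_weight [([0.464, -0.1091, 0.0369], 0.54)]
top watch [([0.4444, 0.4315, 0.0178], 0.54)]
top beaker [([0.5276, 0.505, 0.0528], 0.65)]
```

The gate shifted only about one pixel (2–3 mm), which is within the catch's play. One firmer closing push will confirm that it is truly captive.

```bash
python3 -m creep '-0.02 -0.03 0 0 1; -0.04 -0.06 0 0 1; -0.06 -0.09 0 0 1; -0.08 -0.12 0 0 1; -0.1 -0.15 0 0 1; -0.12 -0.18 0 0 1; -0.14 -0.21 0 0 1; -0.148 -0.231 0.01 0 1; -0.148 -0.231 0.04 0 1; -0.148 -0.231 0.07 0 1; -0.148 -0.231 0.08 0 1; -0.144 -0.235 0.08 0 1; -0.140 -0.239 0.08 0 1; -0.136 -0.2415 0.08 0 1; -0.1335 -0.243 0.08 0 1; -0.1335 -0.243 0.08 0 1'; python3 -m creep '0.001 -0.001 0 0 1; 0.002 -0.0015 0 0 1; 0.002 -0.0015 0 0 1; 0.002 -0.0015 0 0 1'
```

```text
clock: 20.8
eef_pos: [0.4816, 0.1899, 0.1208]
orientation: [[-1.0, -0.0, 0.002], [-0.0, 1.0, 0.001], [-0.002, 0.001, -1.0]]
wrist_force: [1.7, 0.6, 1.1]
opening: 0.008
grip_force: 0.5
clock: 21.2
eef_pos: [0.4809, 0.1893, 0.1206]
orientation: [[-1.0, -0.001, 0.004], [-0.001, 1.0, 0.002], [-0.004, 0.002, -1.0]]
wrist_force: [5.6, 3.7, 1.1]
opening: 0.006
grip_force: 2.9
```

The push met 6.7 N with less than 1 mm of movement, so the gate is captive. I withdraw and hand in.

```bash
python3 -m creep '-0.004 0.003 0 0 1; -0.01 0.008 0 0 1; -0.015 0.012 0 0 1; -0.015 0.012 -0.03 0 1; -0.015 0.012 -0.07 0 1; 0.02 0.06 -0.08 0 1; 0.06 0.1 -0.08 0 1; 0.1 0.14 -0.08 0 1; 0.12 0.18 -0.08 0 1; 0.13 0.22 -0.08 0 1; 0.13 0.24 -0.08 0 1; 0.13 0.24 -0.08 0 1; 0.13 0.24 -0.08 0 1' && python3 -c "from rig import r; print(r.job_done())"
```

```text
clock: 22.5
eef_pos: [0.3489, 0.4281, 0.1991]
orientation: [[-1.0, -0.001, -0.001], [-0.001, 1.0, -0.002], [0.001, -0.002, -1.0]]
wrist_force: [0.6, -1.2, -0.7]
opening: 0.008
grip_force: 0.0
the job is handed in; nothing more can be done
None
```

The gate is parked at about 90° with the lever released, and I handed the job in at 22.5 s. I judged the latch bar home by touch, because the cameras could not settle it: the gate held against about 10 N outward and 7 N in the closing direction. The bench items I re-measured had not moved; I did not re-check the marker.

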